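# Put the tag tray away and shut the lapped case

## Task

Set the grey sheet-metal tray of blue tags down upright inside the open green stock case, without dropping it, and let go of it. Then shut the case so that the edges lap: fold down the leaf with the dark rebated ledge first, fully home, and only then fold the leaf with the brass flange down over it until both lie flat and flush. Leave the blue tray, the steel block and the roll of tape where they are.

Things in the scene. Friction and masses are not known exactly. Their poses are not given: they have to be found in the camera images.
- tray_mid (a point): Centre (half-way up) of the loose tray to put away: open grey sheet-metal tray with blue tags, 48 (its x) x 62 (its y) x 24 mm high, 2 mm walls, about 90 g; starts standing on the bench. Grasp it from above across its 48 mm.
- case: Green open-topped stock case fixed to the bench, 170 x 170 mm, 64 mm high. Origin at the centre of its underside, z up, x away from the robot at yaw 0. Walls 6 mm, inside 158 x 158 mm. Two aluminium leaves, hinged along its left (+y) and right (-y) rims, form its top; both start open, roughly upright, with the case open between them and nothing above the front and back rims.
- case_in (a point): Centre of the case's inner floor (cork), 20 mm above the bench.
- rebated_leaf (a joint): Rebated leaf (left, +y side), rad: 0 = shut flat on the rim, 1.57 = upright, stop at 2.1 (leaning out). Stiff hinge: stays where it is left; 1 to 2 N at the free edge moves it. Aluminium plate 170 mm along the case's x, 10 mm thick, to 75 mm from the hinge; then a dark steel ledge, 4.5 mm thick, level with the underside, to 92 mm. Shut, its top is 75 mm above the bench.
- rebated_hinge (a point): Middle of the rebated leaf's hinge line: at the case's y = +85 mm, 64 mm above the bench; the line runs along the case's x. The underside of the shut leaf lies 1 mm above it.
- rebated_edge (a point): Middle of the free edge of the rebated leaf's ledge, 92 mm from the hinge line, on the ledge's outer (upper when shut) face.
- flanged_leaf (a joint): Flanged leaf (right, -y side), rad: 0 = shut flat, 1.57 = upright, stop at 2.1. The same stiff hinge. Aluminium plate 170 mm along the case's x, 10 mm thick, to 76 mm from the hinge; then a brass flange, 5 mm thick, level with the outer (top) face, to 93 mm. Shut, its top is 75 mm above the bench. If this leaf is shut first, the other cannot shut.
- flanged_hinge (a point): Middle of the flanged leaf's hinge line: at the case's y = -85 mm, 64 mm above the bench; the line runs along the case's x.
- flanged_edge (a point): Middle of the free edge of the brass flange, 93 mm from the hinge line, on its outer (upper when shut) face. Shut, the flange laps 15 mm over the other leaf's ledge. Each leaf also has a finger tab, 32 mm wide, 5 mm thick, that juts 12 mm past the front wall, 40 mm from the hinge.
- blue_tray: Bystander: loose small blue tray, 36 x 52 x 12 mm, origin at the centre of its underside. It, the steel block and the grey tag tray stand left of the case, in any order. Beyond them a black motor and its flexible shaft hang above the bench (about x 0.60 to 0.71, y 0.35 to 0.43 m, from 0.15 m up): keep the arm clear of it.
- steel_block: Bystander: loose dark steel bench block, 38 x 44 x 22 mm, origin at the centre of its underside.
- tape_roll: Bystander: loose roll of tan masking tape lying flat behind the case, 104 mm across, 25 mm high, origin at the centre of its underside.
Not all that is in view belongs to the job. Leave any pink look-alike of the part that bears tray_mid alone.

How it is judged (in metres and radians):
On the way, in this order (a step that is already met when the one before it is completed fails the run):
1. the tag tray stands upright on the floor of the case, let go and at rest, both leaves still open (x of tray_mid in the frame of case between -0.062 and 0.062 m and y of tray_mid in the frame of case between -0.062 and 0.062 m and z of tray_mid in the frame of case between 0.027 and 0.04 m and angle between tray_mid's own z axis and vertical below 0.15 rad and contact force between tag_tray and the fingers below 0.1 N and linear speed of tag_tray below 0.02 m/s and value of joint each of rebated_leaf, flanged_leaf above 0.5 rad), for 0.2 s.
2. the rebated leaf is fully shut while the flanged leaf is still open (value of joint rebated_leaf below 0.04 rad and value of joint flanged_leaf above 0.3 rad), for 0.2 s.
3. the flanged leaf is fully shut over the rebated one (value of joint each of rebated_leaf, flanged_leaf below 0.04 rad), for 0.2 s.
At the end, for the whole second after the job is handed in: The tag tray stands upright (within 0.15 rad) and at rest on the floor inside the case; the rebated leaf and, over it, the flanged leaf are both shut to within 0.04 rad (about 3.5 mm at the free edge) (all of step 3 and x of tray_mid in the frame of case between -0.062 and 0.062 m and y of tray_mid in the frame of case between -0.062 and 0.062 m and z of tray_mid in the frame of case between 0.027 and 0.04 m and angle between tray_mid's own z axis and vertical below 0.15 rad and linear speed of tag_tray below 0.02 m/s); the robot touches nothing.
It fails at once if the blue tray is moved by more than 30 mm (distance of blue_tray from where it was at the start of the episode above 0.03 m).
It fails at once if the steel block is moved by more than 30 mm (distance of steel_block from where it was at the start of the episode above 0.03 m).
It fails at once if the roll of tape is moved by more than 30 mm (distance of tape_roll from where it was at the start of the episode above 0.03 m).
It fails at once if the tag tray is dropped (falls faster than 0.6 m/s, untouched by the fingers) (linear speed of tag_tray above 0.6 m/s and contact force between tag_tray and the fingers below 0.1 N).
It also fails if it takes over 64 s, if anything falls off the work surface, if the arm or the gripper's body presses on something with over 40 N, if the wrist force passes 120 N, or if a joint passes its speed limit or range.

## Robot

A 6-joint arm with a two-finger parallel gripper is mounted at the origin on a cart in front of the work surface, level with it; the furniture and walls round the work are solid. World frame = base frame: x ahead of the robot, y to its left, z up, the work surface at z = 0. Lengths are in m, angles in degrees, forces in N, time in s.
With the tool pointing down it reaches from about 0.325 to 0.85 m from the base axis. Payload 15.5 kg.
Tool frame: the origin (TCP) lies at the very end of the fingers, on their centre line; the grasp point (between the pads) lies arm.grip_depth behind it (arm.grip_depth is the distance from the TCP to the grasp point, in m); z points along the fingers, y is the line along which they close (so a half turn about z gives the same grasp; the last joint's range is limited). The gripper opens to 91 mm and grips with 3 to 60 N. Pads are 32 mm wide; open, the fingers measure 118 mm over their backs; the gripper's body (76 mm by 178 mm) begins 60 mm behind the grasp point.
Start: joints at [-80.816, 28.281, 77.091, -0, 74.628, -5.472], TCP at [0.158, -0.605, 0.214] pointing down, gripper open.
Joint ranges: [-166.48, 166.48], [-47.26, 123.95], [12.59, 153.08], [-70.14, 250.14], [6.76, 159.57], [-176.63, 176.63]. Speed limits (degrees/s): [108.29, 108.29, 147.25, 172.46, 172.46, 172.46].

## Interface

Orientations are given as a 3x3 rotation matrix whose columns are the frame's x, y, z axes.
In Python, from rig import arm gives the robot as it stands. Calls block until the motion is done:
- arm.move_to(position, orientation): joint-space move of the TCP to a pose.
- arm.move_l(position, orientation=None, feed=0.15): straight line of the TCP; orientation=None keeps the orientation; feed is the mean speed in m/s.
- arm.move_joints(angles): joint-space move.
- arm.grip(opening): finger opening in m; the grip force is fixed at half the most; returns when the fingers have stopped.
- arm.sleep(seconds).
- arm.solve_ik(position, orientation): joint angles nearest the present ones, or None.
- arm.snapshot(name): name is "scene" or "top" or "wrist"; returns the picture (420x560x3 uint8, red, green, blue); there is no depth.
- arm.get_calibration(name): a dict with "intrinsics" (3x3 intrinsics, pixels), "cam_to_world" (4x4, takes a point from camera to world coordinates). Camera axes: x right, y down, z forward; pixel columns grow to the right and rows downward; lengths in m; the calibration is good to about 2 mm. A picture is of the moment at which its call begins: read the wrist's pose just before it. get_calibration takes no time and is no camera call; for the wrist camera it gives the pose at the moment of the call.
A pose or a line that the arm cannot do raises arm.Unreachable and nothing moves.
- arm.sign_off(): hands the job in; it is judged then, once.
Readings, each from a call of its own:
- arm.current_t(): time.
- arm.current_joint_positions(): joint angles.
- arm.current_dq(): joint speeds.
- arm.current_tau(): joint torques, N m.
- arm.current_ee_pos(): TCP position.
- arm.current_tool_rot(): TCP orientation.
- arm.current_force(): force on the tool from outside, world axes, zero at the start.
- arm.current_torque(): the same for the moment, N m.
- arm.current_width(): finger opening in m.
- arm.current_grasp_force(): force on a finger pad.
Only numpy, scipy, OpenCV 4.12 (cv2) and the standard library are available. Lean on these libraries where they do the work, as an engineer would, in place of code of your own. Each camera call takes 0.05 s, during which the arm holds its last target. There are 200 camera calls.

## Working session

There is one attempt and no reset: what is moved stays moved. The work goes in short steps, each a Python script; the robot and the scene stay as the last script left them, time stands still between calls to the robot, and variables do not carry over. Pictures are saved under pics/ and viewed, at most 10 in all, crops included, and the job is handed in when it is done.

```bash
ls; mkdir -p pics
python3 - <<'E'
from rig import arm
import cv2,numpy as np
for n in("top","scene"):
    cv2.imwrite(f"pics/{n}0.png",cv2.resize(arm.snapshot(n)[:,:,::-1],(800,600),interpolation=cv2.INTER_CUBIC))
    c=arm.get_calibration(n);print(n,np.round(c["intrinsics"],1).tolist(),np.round(c["cam_to_world"],4).tolist())
print(arm.grip_depth,arm.current_tool_rot())
E
```

```text
pics
top [[539.1, 0.0, 282.7], [0.0, 539.1, 216.5], [0.0, 0.0, 1.0]] [[0.0098, -0.9802, 0.198, 0.3041], [-0.9999, -0.0107, -0.0035, 0.1387], [0.0055, -0.198, -0.9802, 1.2232], [0.0, 0.0, 0.0, 1.0]]
scene [[416.5, 0.0, 280.8], [0.0, 416.5, 208.9], [0.0, 0.0, 1.0]] [[0.8953, -0.3124, 0.3175, 0.2314], [-0.4454, -0.6162, 0.6496, -0.4607], [-0.0073, -0.723, -0.6908, 0.7057], [0.0, 0.0, 0.0, 1.0]]
0.0188 [[ 9.67468075e-01  2.52993068e-01 -1.77387780e-04]
 [ 2.52993109e-01 -9.67467461e-01  1.09451763e-03]
 [ 1.05288469e-04 -1.10378875e-03 -9.99999385e-01]]
```

View pics/top0.png

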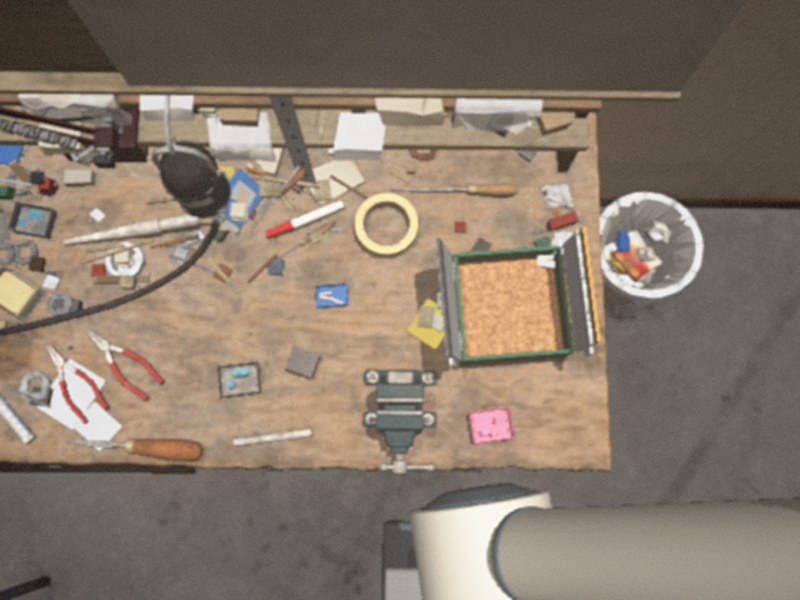

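View pics/scene0.png

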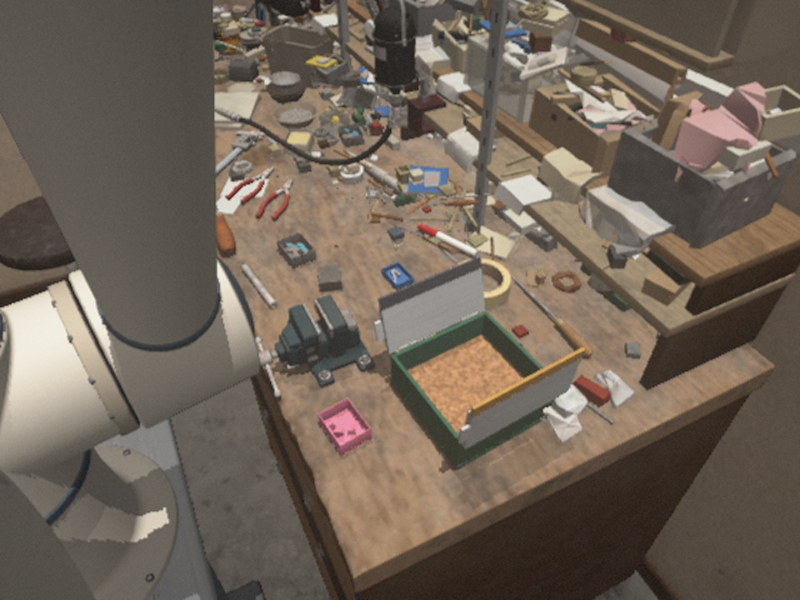

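The top view shows the tag tray at (240,380), the block at (303,362), the blue tray at (332,296), the tape at (386,225) and the case centred near (512,305). The rebated leaf is on the image left and the brass-flanged leaf on the right. I'll enlarge the tray and the case to read their corners.

```bash
cat > h.py <<'E'
from rig import arm
import cv2,numpy as np
def ray(n,px,z,cal=None):
    c=cal or arm.get_calibration(n);K=np.array(c["intrinsics"]);T=np.array(c["cam_to_world"])
    d=T[:3,:3]@np.linalg.solve(K,[px[0],px[1],1.]);o=T[:3,3]
    return o+d*(z-o[2])/d[2]
def proj(n,p):
    c=arm.get_calibration(n);T=np.linalg.inv(np.array(c["cam_to_world"]));q=np.array(c["intrinsics"])@(T[:3,:3]@p+T[:3,3]);return q[:2]/q[2]
E
python3 - <<'E'
from h import *
im=arm.snapshot("top")[:,:,::-1]
a=cv2.resize(im[240:290,140:240],None,fx=4,fy=6,interpolation=3)
a=cv2.resize(im[235:295,140:240],(400,240),interpolation=3)
b=cv2.resize(im[155:265,290:430],(800,629),interpolation=3)[:600]
cv2.imwrite("pics/b.png",b)
cv2.imwrite("pics/a.png",cv2.resize(im[235:295,140:240],(800,480),interpolation=3))
E
```

```text
(no output)
```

View pics/a.png

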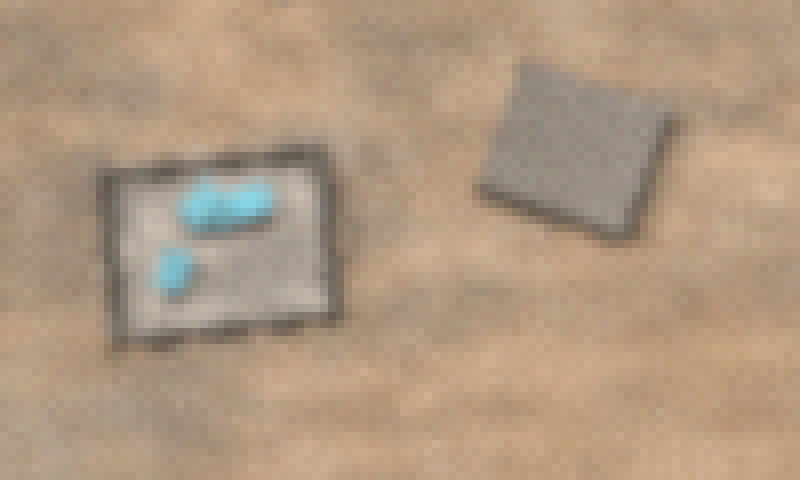

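View pics/b.png

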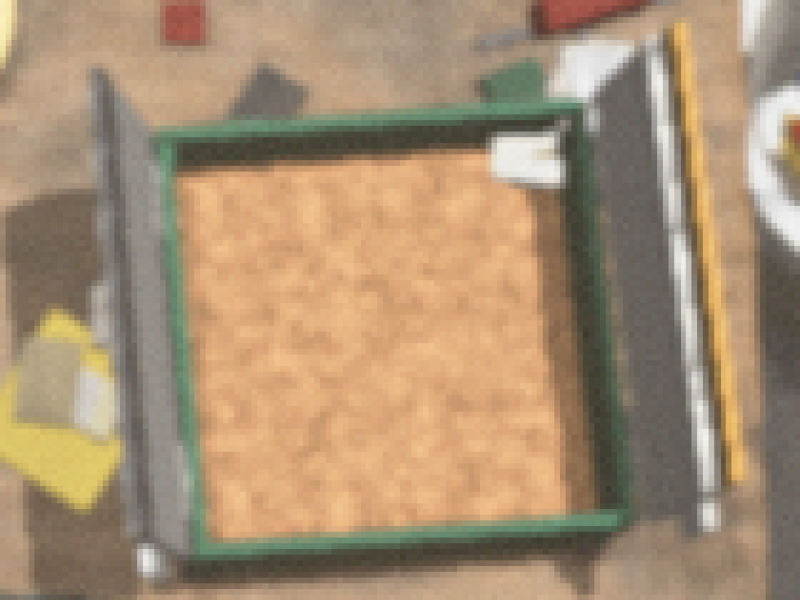

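Tray rim corners in crop a (8x): (102,170), (328,152), (342,318), (116,345). Case rim corners in crop b (5.71x): (155,135), (583,103), (630,522), (195,557). The brass edge runs from (680,25) to (742,482), and the rebated edge from (95,70) to (128,540).

Run:
```python
from h import *
def an(P):
    P=np.array(P);print(np.round(P,4).tolist(),"c",P.mean(0).round(4),"sides",[round(float(np.linalg.norm(P[i]-P[(i+1)%4])),4) for i in range(4)])
    v=(P[0]-P[1]+P[3]-P[2]);print("yaw of y axis",np.degrees(np.arctan2(-v[0],v[1]))); u=P[0]-P[3]+P[1]-P[2];print("yaw x",np.degrees(np.arctan2(u[1],u[0])));return P.mean(0)
cv=lambda p,o,s:((p[0]+.5)/s+o[0]-.5,(p[1]+.5)/s+o[1]-.5)
an([ray("top",cv(p,(140,235),8),.024) for p in [(102,170),(328,152),(342,318),(116,345)]])
an([ray("top",cv(p,(140,235),8),.022) for p in [(518,60),(677,110),(632,238),(482,190)]])
c=an([ray("top",cv(p,(290,155),5.714),.064) for p in [(155,135),(583,103),(630,522),(195,557)]])
```

```text
[[0.4537, 0.4247, 0.024], [0.4594, 0.3619, 0.024], [0.4131, 0.3559, 0.024], [0.405, 0.418, 0.024]] c [0.4328 0.3901 0.024 ] sides [0.0631, 0.0467, 0.0627, 0.0491]
yaw of y axis 6.31246863281026
yaw x 7.6472021366359515
[[0.4863, 0.3102, 0.022], [0.4726, 0.265, 0.022], [0.4364, 0.2764, 0.022], [0.4494, 0.3188, 0.022]] c [0.4612 0.2926 0.022 ] sides [0.0472, 0.0379, 0.0443, 0.0378]
yaw of y axis -16.978590168341082
yaw x -15.377681709658042
[[0.6262, 0.0596, 0.064], [0.641, -0.1077, 0.064], [0.4759, -0.1206, 0.064], [0.4607, 0.0449, 0.064]] c [ 0.5509 -0.0309  0.064 ] sides [0.168, 0.1656, 0.1662, 0.1661]
yaw of y axis 5.14592921690222
yaw x 4.774420445669361
```

```bash
cat >> h.py <<'E'
C=np.array([.551,-.031,0.]);CY=np.radians(5.)
def R(yaw,s=1):  # tool down, closing line (tool y) along s*x of a frame with this yaw
    y=s*np.array([np.cos(yaw),np.sin(yaw),0]);z=np.array([0,0,-1.]);return np.column_stack([np.cross(y,z),y,z])
def cw(x,y,z): c,s=np.cos(CY),np.sin(CY);return C+[c*x-s*y,s*x+c*y,z]
E
python3 - <<'E'
from h import *
T=np.array([.4328,.3901,0]);ty=np.radians(6.5)
q0=np.array(arm.current_joint_positions())
for s in(1,-1):
  for p,y in((T+[0,0,.2],ty),(cw(0,0,.25),CY)):
    q=arm.solve_ik(p,R(y,s));print(s,None if q is None else np.round(q,1))
E
```

```text
1 [36.2 25.7 84.3 -0.  70.1 29.7]
1 [ -9.4  20.4  84.6  -0.   75.  -14.4]
-1 [  36.2   25.7   84.3   -0.    70.1 -150.3]
-1 [ -9.4  20.4  84.6  -0.   75.  165.6]
```

Run:
```python
from h import *
T=np.array([.4328,.3901,0]);Rt=R(np.radians(6.5))
arm.move_to(cw(0,0,.3),R(CY))
arm.move_to(T+[0,0,.12],Rt)
arm.move_l(T+[0,0,.004],feed=.12)
arm.grip(.03);print(arm.current_width(),arm.current_grasp_force(),arm.current_force())
arm.move_l(T+[0,0,.14],feed=.12);print(arm.current_width(),arm.current_grasp_force(),arm.current_t())
im=arm.snapshot("scene")[:,:,::-1];cv2.imwrite("pics/s1.png",cv2.resize(im,(800,600)))
# leaf angles: prediction of edge ends in crop b pixels
for th in range(80,125,5):
    t=np.radians(th);f=lambda p:np.round((proj("top",p)-[290,155])*5.714).astype(int).tolist()
    yr=.085-.092*np.cos(t)+.0055*np.sin(t);zr=.064+.092*np.sin(t)+.0055*np.cos(t)
    yf=-.085+.093*np.cos(t)-.011*np.sin(t);zf=.064+.093*np.sin(t)+.011*np.cos(t)
    print(th,"reb",f(cw(.085,yr,zr)),f(cw(-.085,yr,zr)),"fl",f(cw(.085,yf,zf)),f(cw(-.085,yf,zf)))
```

```text
0.04871313830424288 30.0001922249794 [ 1.67195302 -0.62309872  0.57850397]
0.04872524263243599 29.99969869852066 7.4833
80 reb [195, 57] [240, 523] fl [620, 24] [678, 488]
85 reb [173, 58] [217, 524] fl [643, 23] [701, 487]
90 reb [151, 60] [194, 526] fl [665, 21] [724, 485]
95 reb [128, 62] [171, 528] fl [686, 21] [746, 484]
100 reb [106, 65] [149, 530] fl [706, 21] [767, 483]
105 reb [85, 68] [126, 533] fl [725, 22] [786, 483]
110 reb [64, 72] [104, 536] fl [743, 23] [805, 483]
115 reb [44, 76] [84, 539] fl [760, 25] [822, 483]
120 reb [24, 81] [64, 542] fl [775, 27] [837, 483]
```

View pics/s1.png

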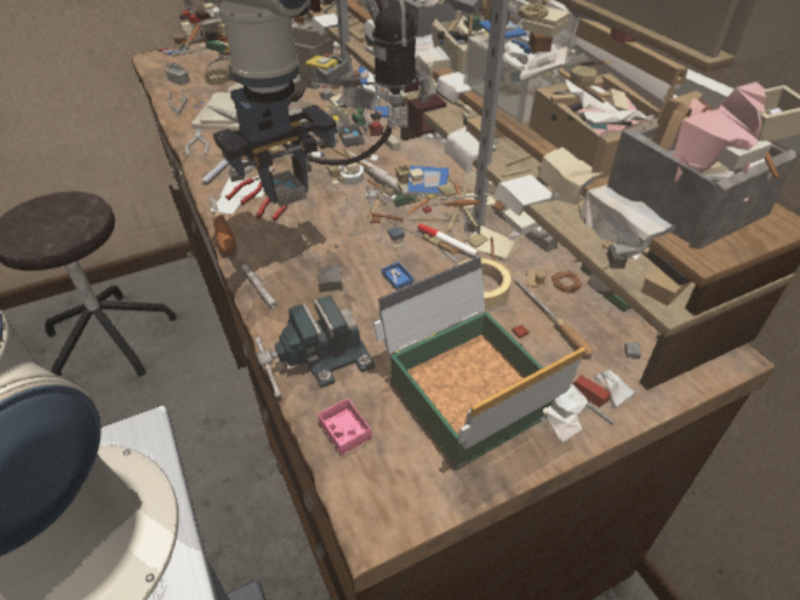

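Gripper width is 48.7 mm and the tray is held at (285,185). The leaves are at about 103° (rebated) and 94° (flanged), and the block and blue tray haven't moved. Next I place the tray.

Run:
```python
from h import *
arm.move_l(np.array([.4328,.3901,.25]),feed=.25)
arm.move_to(cw(0,0,.26),R(CY))
arm.move_l(cw(0,0,.045),feed=.15)
f0=np.array(arm.current_force())
for z in(.030,.027,.0255,.0245):
    arm.move_l(cw(0,0,z),feed=.03);f=np.array(arm.current_force())-f0;print(z,f.round(1))
    if f[2]>3:break
arm.grip(.072);arm.sleep(.2)
arm.move_l(cw(0,0,.26),feed=.2);arm.grip(0.0);print(arm.current_t(),arm.current_width())
im=arm.snapshot("wrist")[:,:,::-1];cv2.imwrite("pics/w1.png",im)
```

```text
0.03 [0.1 0.2 0.5]
0.027 [0.2 0.3 0.7]
0.0255 [-0.3  0.7 -0.6]
0.0245 [-0.6  0.3 -0.8]
15.9167 0.0003355764920356328
```

View pics/w1.png

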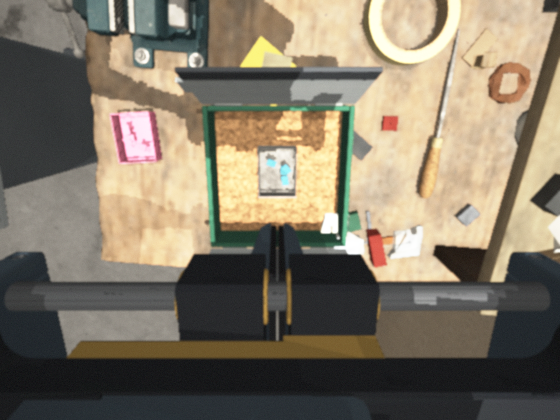

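The tray stands upright at the case centre (277,171), with both leaves open. Next the rebated leaf.

```bash
cat >> h.py <<'E'
def shut(side,th0,r=.066,w=.016,t=.011):
    p=lambda th,up=0:cw(0,side*(.085-r*np.cos(th)+t*np.sin(th)+w),.064+r*np.sin(th)+t*np.cos(th)+up)
    arm.move_to(cw(0,side*.16,.26),R(CY))
    arm.move_l(cw(0,side*.16,.132),feed=.2);f0=np.array(arm.current_force())
    for d in [th0,85,72,60,48,36,25,15,7,2]:
        arm.move_l(p(np.radians(d)),feed=.09);f=np.array(arm.current_force())-f0;print(d,f.round(1))
        if np.linalg.norm(f)>35:print("stop");return
    for k in range(10):
        arm.move_l(p(0,.001-.001*k),feed=.02);f=np.array(arm.current_force())-f0;print(-k,f.round(1))
        if f[2]>12:break
    arm.sleep(.3);arm.move_l(p(0,.19),feed=.2);print(arm.current_t())
E
python3 - <<'E'
from h import *
shut(1,98)
cv2.imwrite("pics/s2.png",cv2.resize(arm.snapshot("top")[130:290,270:480,::-1],(788,600),interpolation=3))
E
```

```text
98 [-0.4 -0.1 -0. ]
85 [ 0.5 -0.8 -0.5]
72 [ 0.3 -0.8 -1.4]
60 [-0.5 -0.6 -0.2]
48 [-0.2 -0.7 -1.1]
36 [-0.6 -1.1 -0.3]
25 [-0.3  0.2 -0.9]
15 [-0.4 -0.8 -1.4]
7 [-1.  -1.5 -0.1]
2 [ 0.   0.2 -0.9]
0 [ 0.  -0.7 -0.9]
-1 [-1.1 -0.7  4.2]
-2 [-5.7 -1.2 22.2]
22.8167
```

View pics/s2.png

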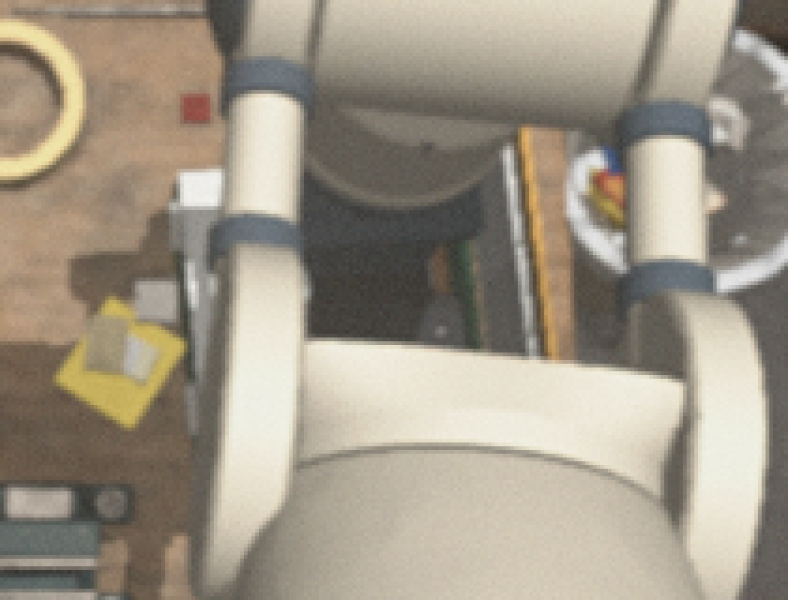

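The arm hides the middle of the case. The rebated leaf lies down, though, with hinge knuckles visible at (190,250), and it bottomed hard at its shut height. The flanged leaf still stands, with its edge at (535,240). Now the flanged leaf.

Run:
```python
from h import *
shut(-1,92)
arm.move_l(cw(-.1,-.25,.3),feed=.25)
arm.move_to([.158,-.605,.3],R(np.radians(-75)))
cv2.imwrite("pics/s3.png",cv2.resize(arm.snapshot("scene")[180:350,230:440,::-1],(741,600),interpolation=3));print(arm.current_t())
```

```text
92 [0.4 0.6 0.2]
85 [1.1 1.1 1.1]
72 [1.5 1.5 0.2]
60 [1.7 1.5 0.6]
48 [1.3 0.6 0.7]
36 [1.4 0.1 1.2]
25 [ 0.5  0.8 -0.1]
15 [0.  1.6 0.1]
7 [1.7 0.4 1.4]
2 [2.6 1.1 0.1]
0 [0.9 0.6 0.6]
-1 [0.8 0.8 5.2]
-2 [-4.2  3.6 21.1]
29.8417
32.6417
```

View pics/s3.png

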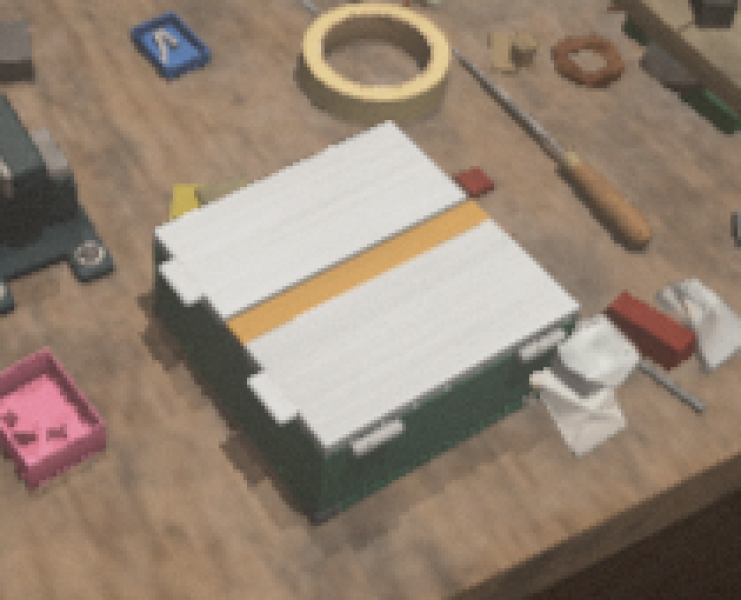

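The case is shut flush, with the brass flange lapping over the ledge along (230,330) to (485,210), and the bystanders are undisturbed. Handing in.

```bash
python3 -c "
from rig import arm
print(arm.sign_off())"
```

```text
the job is handed in; nothing more can be done
None
```

The tag tray is in the case, the leaves were shut in order (rebated, then flanged) and look flush in the last picture; the job was handed in at about 33 s, with no verdict returned.

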